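Free the core ring from its seized clamp

ROBOT

A 7-joint arm with a two-finger parallel gripper is mounted at the origin on the work surface. World frame = base frame: x ahead of the robot, y to its left, z up, the work surface at z = 0. Lengths are in m, angles in rad, forces in N, time in s.
With the tool pointing down it reaches from about 0.425 to 1.025 m from the base axis. Payload 9.4 kg.
Tool frame: the origin (TCP) lies at the very end of the fingers, on their centre line; the grasp point (between the pads) lies 19 mm behind it; x points along the fingers, y is the direction in which the jaws open and shut, and the axes are right-handed (so a half turn about x gives the same grasp; the last joint's range is limited). The gripper opens to 85 mm and grips with 20 to 120 N. Pads are 22 mm wide; open, the fingers measure 114 mm over their backs; the gripper's body (76 mm by 85 mm) begins 54 mm behind the grasp point. The pads swing forward as they close: fully open they stand 13 mm farther back than shut.
Start: joints at [-1.181, 0.599, -0.003, 1.599, 0.002, 0.943, -0.08], TCP at [0.326, 0.647, 0.231] pointing down, gripper open.
Joint ranges: [-2.57, 2.57], [-0.35, 1.97], [-1.29, 1.29], [0.11, 2.56], [-1.05, 4.19], [0.11, 1.86], [-2.63, 2.63]. Speed limits (rad/s): [2.22, 2.22, 3.01, 3.01, 3.14, 3.14, 3.14].

INTERFACE

Orientations are given as a rotation vector (axis times angle).
In Python, from plant import get_obs, grab_frame, camera_model, close_job gives the robot as it stands.
- The arm moves only by the tool step_arm, never from a script. Its argument "rows" is a list of rows, each a list of 3 entries, a list of its own where there are three numbers: the turn, a rotation vector about the world's x, y, z in degrees, then the shift along the world's x, y, z in mm, then the gripper's target within -1 to 1 (shut at 1, half-way at 0, fully open at -1). A call has 1 to 20 rows; each row shifts and turns the commanded pose from where the row before left it; what a row does not reach is not made up. A row lasts 1/8 s, in which the tool goes at most 62.5 mm and 10.7 degrees, less where a joint would pass 70% of its speed; a pose out of reach is approached as far as the arm can. A call is refused whole if a number of a shift passes 62.5 or a number of a turn 10.7, either way. A call with a gripper value outside its range is refused whole. The fingers move at their own pace and stop on an object; "squeeze" is the grip in N (left out, the last holds). Time passes only in rows, so rows that do not move let the fingers close. It gives the time, the measured TCP pose, the force and the opening at its end, in the units of the state.
- get_obs(): the state, without advancing time (a new reading comes with each control period).
- grab_frame(name): name is "side" or "top"; returns (picture, depth): 480x640x3 uint8, red, green, blue; 480x640 float32, m along the optical axis (not along the pixel's ray), 0 where there is no reading.
- camera_model(name): a dict with "intrinsics" (3x3 intrinsics, pixels), "R" (3x3) and "t" (3): a world point X has camera coordinates R X + t. Camera axes: x right, y down, z forward; pixel columns grow to the right and rows downward; lengths in m; the calibration is good to about 2 mm. A picture is of the moment at which its call begins. camera_model takes no time and is no camera call.
- close_job(): hands the job in, once; it reports no verdict.
The state is a dict: "time_s": time; "qpos": joint angles; "dq": joint speeds; "joint_efforts": joint torques, N m; "tcp_pos": TCP position; "orientation": TCP orientation; "wrist_force": force on the tool from outside, world axes, zero at the start; "ft_torque": the same for the moment, N m; "gripper_width": finger opening in m.
Only numpy, scipy, OpenCV 4.12 (cv2) and the standard library are available. Lean on these libraries where they do the work, as an engineer would, in place of code of your own. Each camera call takes 0.05 s, during which the arm holds its last target.

TASK

The clamp that holds the sixth core ring has seized. Break its red knob loose anticlockwise with a short firm twist, then wind it on freely until you feel it come up lightly against its end stop, without forcing it there. Then lift the freed ring out and set it down gently, upright and flat over the bare spigot on the turntable, leaving everything else in place.

Things in the scene. Friction and masses are not known exactly. Their poses are not given: they have to be found in the camera images.
- clamp: Bench clamp, screwed down: aluminium base plate 100 x 235 x 10 mm (its x, y, z); green housing 76 x 72 mm at its -y end, top 62 mm above the bench. Origin: centre of the underside. Knob axis upright at y = -60 mm; the ring stands on the plate at y = +55 mm against two steel posts (10 mm thick, tops 47 mm above the bench, at x = +-18, y = +81 mm); its +x and -x sides are open for fingers.
- jaw: Steel jaw, 36 mm wide, that holds the ring from the housing's side and hooks 8 mm over its rim (hook 51 to 57.5 mm above the bench). It backs away along the clamp's -y by 9 mm per radian of the knob; while it is shut the ring cannot be lifted out, with the knob at its stop the ring is free. Origin: middle of the face that touches the ring, 30 mm above the bench.
- knob: The clamp's red T-bar knob: bar 70 mm long (its x), 14 mm thick (its y), 26 mm high, from 76 to 102 mm above the bench, on a steel stem 14 mm thick. Origin: on its upright axis at bench height. Seized: it takes about 0.5 N m through the first 0.25 to 0.35 rad anticlockwise (seen from above), then lets go and turns with about 0.05 N m.
- spindle (a joint): Turn of the knob from its seized start, rad, growing anticlockwise seen from above; 0 at the start. The end stop, rigid and hidden in the housing, lies anywhere from 1.6 to 2.35 rad, different each time, and can only be felt: stop when the turning moment has risen by about 0.1 to 0.2 N m; more than 0.6 N m (25 N on the stop, 24 mm from the axis) is forcing it.
- knob_grip (a point): Point on the knob's axis in the middle of the bar, 90 mm above the bench: where to grip across the 14 mm thickness.
- clamped_ring: The sixth core ring, held in the clamp: pewter coloured steel tube, upright, 52 mm outside, 46 mm inside diameter, 40 mm high, 110 to 180 g. Origin: centre of its underside.
- turntable: Round cast aluminium turntable, 260 mm across, top 30 mm above the bench, on a stiff bearing (0.3 N m). Origin: on its axis at bench height. Six steel spigots stand on it in a circle of 90 mm radius, 60 degrees apart, each 34 mm thick with a tapered top and 12 mm high; five carry a ring. A hub 28 mm across and 10 mm high is at the middle.
- empty_place (a point): Foot of the one bare spigot, on the turntable's top, 90 mm from its axis along the turntable's +x.
- place1 (a point): Foot of the spigot of ring1, 90 mm from the turntable's axis, 60 degrees anticlockwise from the bare one.
- place2 (a point): Foot of the spigot of ring2, 120 degrees anticlockwise from the bare one.
- place3 (a point): Foot of the spigot of ring3, opposite the bare one.
- place4 (a point): Foot of the spigot of ring4, 120 degrees clockwise from the bare one.
- place5 (a point): Foot of the spigot of ring5, 60 degrees clockwise from the bare one.
- ring1: Core ring like the clamped one, standing over its spigot on the turntable; to be left there. Origin: centre of its underside.
- ring2: As ring1.
- ring3: As ring1.
- ring4: As ring1.
- ring5: As ring1.
- crucible_lid: White ceramic crucible lid, 60 mm across, 26 mm high with its knob, loose on the bench; leave alone. Origin: centre of its underside.
- vial: Amber glass vial with a black cap, 28 mm thick, 60 mm high, standing loose on the bench; leave alone. Origin: centre of its underside.
- ring_puller: Heavy chrome two-legged ring puller lying on the bench, about 150 x 130 x 18 mm, 0.9 kg; leave alone. Origin: near its crossbar, on the bench.
Mind the look-alikes: they are no part of the job. What is shaped like the clamped_ring but orange is not meant.

How it is judged:
By the outcome, as a careful person would: the job done as asked, in the order asked, and still so for the second after the job is handed in, with the robot touching nothing.
It also fails if it takes over 72 s, if anything falls off the work surface, if the arm or the gripper's body presses on something with over 40 N, if the wrist force passes 120 N, or if a joint passes its speed limit or range.

## Working session

There is one attempt and no reset: what is moved stays moved. The work goes in short steps, Python scripts to look and compute and a tool call to move; the robot and the scene stay as the last step left them, time stands still between calls to the robot, and variables do not carry over. Pictures are saved under pics/ and viewed, and the job is handed in when it is done.

Besides the shell and the picture viewer there is one more tool, called as name([rows], argument=value, ...), one row to a line, values as JSON. step_arm: Moves the arm, as the interface text tells. Its arguments: {"type":"object","properties":{"rows":{"type":"array","items":{"type":"array"}},"squeeze":{"type":"number"}},"required":["rows"]}

```bash
mkdir -p pics; ls
python3 - <<'E'
from plant import *
import cv2,numpy as np
print(get_obs())
for n in("side","top"):
    p,d=grab_frame(n); m=camera_model(n); print(n,m)
    cv2.imwrite(f"pics/{n}0.png",p[:,:,::-1]); np.savez(f"{n}0.npz",p=p,d=d)
E
```

```text
pics
{'time_s': 0.0, 'qpos': array([-1.18072381,  0.60015048, -0.00255449,  1.6001437 ,  0.0018054 ,
        0.94287093, -0.07979843]), 'dq': array([ 1.43962299e-03, -4.73822580e-04,  7.91974989e-05,  1.29037218e-03,
       -1.34134992e-04,  6.13659388e-04,  1.05728119e-03]), 'joint_efforts': array([ 4.53892949e-05, -7.76443219e+01,  1.56503085e+00, -2.58003813e+01,
        1.23983479e-02,  9.09503899e-03,  8.37815236e-06]), 'tcp_pos': array([0.32605201, 0.64701663, 0.23039353]), 'orientation': array([ 0.36472334,  1.53986709, -0.36718306]), 'wrist_force': array([ 0.01541809, -0.14305529,  0.22206442]), 'ft_torque': array([ 0.00741345, -0.03024636, -0.02093747]), 'gripper_width': 0.08549135811834985}
side {'intrinsics': array([[498.71045843,   0.        , 328.12338271],
       [  0.        , 498.71045843, 237.64929135],
       [  0.        ,   0.        ,   1.        ]]), 'R': array([[ 0.80443923, -0.59355817, -0.02379535],
       [-0.38220045, -0.48649351, -0.78565061],
       [ 0.45475306,  0.64110277, -0.61821267]]), 't': array([-0.46141004,  0.29308506,  0.51697453])}
top {'intrinsics': array([[583.98455095,   0.        , 311.19483921],
       [  0.        , 583.98455095, 245.84207336],
       [  0.        ,   0.        ,   1.        ]]), 'R': array([[ 0.01665193, -0.99979355,  0.01164359],
       [-0.97993253, -0.01863237, -0.19845675],
       [ 0.19863272, -0.00810524, -0.98004048]]), 't': array([0.02769395, 0.60381898, 0.9871793 ])}
```

View pics/side0.png

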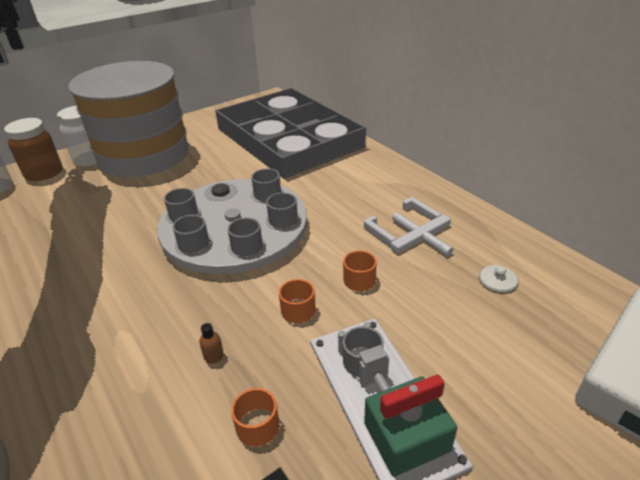

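View pics/top0.png

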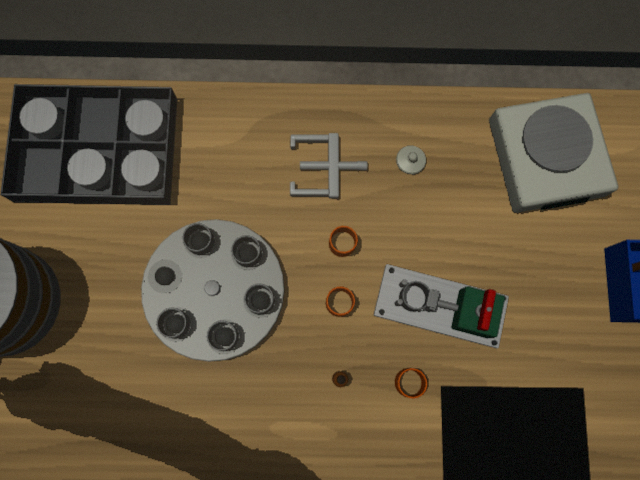

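The top view shows the clamp at about (440,305) with its red knob at (487,310) and the clamped ring at (412,295). The bare spigot is at (164,275) and the turntable hub at (212,288). In the side view the knob is at (412,397) and the bare spigot at (221,190).

```bash
cat > h.py <<'E'
import numpy as np,cv2
from plant import camera_model
def cloud(n,d):
    m=camera_model(n);K=m["intrinsics"];v,u=np.mgrid[0:480,0:640]
    c=np.stack([(u-K[0,2])/K[0,0]*d,(v-K[1,2])/K[1,1]*d,d],-1)
    return (c-m["t"])@m["R"]
def proj(n,X):
    m=camera_model(n);c=np.asarray(X)@m["R"].T+m["t"];p=c@m["intrinsics"].T
    return p[...,:2]/p[...,2:]
def circ(P):
    A=np.c_[2*P,np.ones(len(P))];s=np.linalg.lstsq(A,(P**2).sum(1),rcond=None)[0]
    return s[:2],np.sqrt(s[2]+s[0]**2+s[1]**2)
E
python3 - <<'E'
from h import *
for n in("side","top"):
    z=np.load(n+"0.npz");p=z["p"].astype(int);d=z["d"];P=cloud(n,d);ok=d>0
    r,g,b=p[...,0],p[...,1],p[...,2]
    bench=ok&(abs(P[...,2])<.01);print(n,"bench z",np.median(P[...,2][bench]))
    red=ok&(r>110)&(g<50)&(b<50)&(P[...,2]>.06)
    Q=P[red];
    top=Q[Q[:,2]>np.percentile(Q[:,2],90)-.006]
    mr=cv2.minAreaRect((top[:,:2]*1000).astype(np.float32));print("knob",len(Q),len(top),np.median(top[:,2]),mr)
    gr=ok&(g>r*1.3)&(g>b*1.1)&(abs(P[...,2]-.062)<.006)
    print("green",gr.sum(),cv2.minAreaRect((P[gr][:,:2]*1000).astype(np.float32)))
    # plate: z 5..14mm near clamp
    c=np.median(top[:,:2],0)
    if n=="top":
        pl=ok&(abs(P[...,2]-.010)<.005)&(np.hypot(P[...,0]-c[0],P[...,1]-c[1])<.25)&(abs(r-b)<25)&(r>90)
        k=np.uint8(pl);nn,l,s,ce=cv2.connectedComponentsWithStats(k);i=1+np.argmax(s[1:,4])
        print("plate",s[i],cv2.minAreaRect((P[l==i][:,:2]*1000).astype(np.float32)))
    # things at ring rim heights
    for zc,nm,zt in((.050,"clampring",.004),(.070,"tt rings",.004),(.030,"tt",.004),(.042,"spig",.003)):
        m=ok&(abs(P[...,2]-zc)<zt)&(abs(r-b)<40)
        nn,l,s,ce=cv2.connectedComponentsWithStats(np.uint8(m))
        for i in range(1,nn):
            if s[i,4]>25:
                X=P[l==i][:,:2];cc,rr=circ(X);print(nm,s[i,4],ce[i].round(),(cc*1000).round(1),(rr*1000).round(1),np.median(P[l==i][:,2]).round(4))
E
```

```text
side bench z 0.0008782113995415371
knob 183 183 0.10175944125087764 ((487.8638610839844, -264.563720703125), (11.66650676727295, 67.0361328125), 76.76795196533203)
green 2655 ((487.8633117675781, -264.0307922363281), (71.68904113769531, 73.18732452392578), 76.15058135986328)
clampring 138 [325.  10.] [1488.9 1182.9] 136.3 0.0497
clampring 861 [508.  70.] [1367.2  430.2] 291.7 0.05
clampring 285 [202.  49.] [ 868.4 1144.4] 140.2 0.05
clampring 233 [35. 87.] [ 381.1 1076.1] 60.0 0.0501
clampring 831 [291. 123.] [796.2 456.3] 149.1 0.0494
clampring 64 [177. 139.] [505.8 587.7] 86.4 0.0492
clampring 82 [ 78. 145.] [396.  655.3] 36.5 0.0503
clampring 38 [ 52. 152.] [307.4 651.5] 28.4 0.0509
clampring 26 [  2. 165.] [210.1 652.3] 27.0 0.0504
clampring 65 [266. 179.] [615.5 248.5] 16.2 0.0506
clampring 96 [266. 191.] [610.9 239.6] 24.2 0.0503
clampring 71 [180. 199.] [461.8 282.5] 18.1 0.0503
clampring 118 [183. 211.] [460.2 276.2] 24.9 0.0499
clampring 75 [282. 203.] [593.3 156.8] 20.0 0.0505
clampring 109 [283. 217.] [590.6 152.7] 24.7 0.0507
clampring 92 [190. 227.] [440.3 192.6] 20.2 0.
[... 7102 characters left out ...]
436
spig 597 [141. 168.] [749.2 358.6] 25.9 0.0435
spig 88 [  8. 172.] [735.9 621.3] 27.2 0.0415
spig 39 [ 61. 164.] [754.9 513.1] 11.8 0.043
spig 47 [114. 166.] [752.9 408.7] 12.0 0.0428
spig 57 [ 59. 183.] [716.1 510.9] 11.7 0.0431
spig 193 [199. 240.] [614.3 242.1] 11.7 0.0426
spig 199 [248. 252.] [593.2 154.3] 11.8 0.0425
spig 210 [164. 275.] [548.2 303.4] 12.0 0.0426
spig 42 [619. 288.] [ 539.2 -523.7] 13.8 0.0424
spig 158 [212. 287.] [528.  215.5] 9.7 0.0419
spig 33 [ 52. 296.] [506.3 505.1] 12.1 0.0431
spig 210 [260. 299.] [507.2 128.5] 12.0 0.0424
spig 218 [175. 323.] [462.4 277.7] 11.9 0.0426
spig 31 [ 37. 333.] [441.4 520. ] 8.8 0.0438
spig 224 [224. 336.] [442.  189.8] 11.7 0.0424
```

Run:
```python
from h import *
from plant import get_obs
from scipy.spatial.transform import Rotation as R
o=get_obs();print(R.from_rotvec(o["orientation"]).as_matrix().round(3))
for n in("side","top"):
    z=np.load(n+"0.npz");p=z["p"].astype(int);P=cloud(n,z["d"]);ok=z["d"]>0
    # clamped ring: far-side and side rim pixels
    for c0 in((.518,-.152),):
        m=ok&(abs(P[...,2]-.050)<.003)
        Q=P[m];rr=np.hypot(Q[:,0]-c0[0],Q[:,1]-c0[1]);Q=Q[(rr<.030)&(rr>.018)]
        y=np.array([np.cos(np.radians(76.1)),np.sin(np.radians(76.1))]);x=np.array([y[1],-y[0]])
        D=(Q[:,:2]-c0);a=D@x;b=D@y
        s=(abs(a)>.0)&~((abs(a)<.020)&(b<0))
        print(n,len(Q),s.sum(),circ(Q[s,:2]))
z=np.load("top0.npz");P=cloud("top",z["d"])
for u,v in((10,300),(515,430),(560,140),(620,270)):print(u,v,P[v,u])
# knob sides in clamp frame
```

```text
[[-0.     0.45   0.893]
 [-0.001  0.893 -0.45 ]
 [-1.    -0.001  0.   ]]
side 279 248 (array([ 0.51712693, -0.15167597]), np.float64(0.024356159947304855))
top 117 100 (array([ 0.51966635, -0.15046188]), np.float64(0.02438672357238293))
10 300 [0.4850647  0.50554347 0.17629444]
515 430 [ 0.28600646 -0.33182943  0.00300793]
560 140 [ 0.81073121 -0.41997646  0.06887746]
620 270 [ 0.57144637 -0.52086319  0.04963296]
```

step_arm([
  [[0, 0, 0], [0, -50, 0], -1],
  [[0, 0, 0], [0, -62, 0], -1],
  [[0, 0, 0], [0, -62, 0], -1],
  [[0, 0, 0], [20, -55, 0], -1],
  [[0, 0, 0], [25, -55, 0], -1],
  [[0, 0, 0], [25, -55, 0], -1],
], squeeze=100)

```text
time_s: 0.85
tcp_pos: [0.3967, 0.3067, 0.2313]
orientation: [0.366, 1.539, -0.366]
wrist_force: [0.5, 1.1, -0.5]
gripper_width: 0.0855
```

step_arm([
  [[0, 0, -10.4], [18, -52, 0], -1],
  [[0, 0, -10.4], [18, -52, 0], -1],
  [[0, 0, -10.4], [18, -52, 0], -1],
  [[0, 0, -10.4], [18, -52, 0], -1],
  [[0, 0, -10.4], [2, -30, 0], -1],
  [[0, 0, -10.4], [2, -30, 0], -1],
  [[0, 0, -10.4], [2, -30, 0], -1],
  [[0, 0, -10.4], [2, -30, 0], -1],
  [[0, 0, -10.4], [2, -30, 0], -1],
  [[0, 0, -10.4], [2, -30, 0], -1],
  [[0, 0, -10.4], [2, -30, 0], -1],
  [[0, 0, -10.4], [2, -30, 0], -1],
  [[0, 0, -10.4], [2, -30, 0], -1],
  [[0, 0, -10.4], [2, -30, 0], -1],
  [[0, 0, -10.4], [1, -30, 0], -1],
  [[0, 0, -10.4], [1, -30, 0], -1],
  [[0, 0, 0], [0, 0, 0], -1],
  [[0, 0, 0], [0, 0, 0], -1],
])

```text
time_s: 3.1
tcp_pos: [0.4901, -0.2588, 0.2309]
orientation: [-2.1, 0.239, 2.102]
wrist_force: [-0.6, 0.7, -0.4]
gripper_width: 0.0856
```

```bash
cat > st.py <<'E'
from plant import get_obs
from scipy.spatial.transform import Rotation as R
import numpy as np
o=get_obs();M=R.from_rotvec(o["orientation"]).as_matrix()
print(o["time_s"],"tcp",(o["tcp_pos"]*1000).round(1),"yaw",np.degrees(np.arctan2(M[1,1],M[0,1])).round(2),"down",M[:,0].round(4),"q",o["qpos"].round(2),"F",o["wrist_force"].round(1),"T",o["ft_torque"].round(3),"w",round(o["gripper_width"]*1000,1))
E
python3 st.py
```

```text
3.1 tcp [ 490.1 -258.8  230.9] yaw -103.02 down [-9.e-04  7.e-04 -1.e+00] q [-0.18  0.51  0.84  2.03 -0.52  0.83 -0.84] F [-0.6  0.7 -0.4] T [-0.     0.021 -0.013] w 85.6
```

step_arm([
  [[0, 0, -0.6], [0, -4, -30], -1],
  [[0, 0, 0], [0, 0, -40], -1],
  [[0, 0, 0], [0, 0, -40], -1],
  [[0, 0, 0], [0, 0, -24], -1],
  [[0, 0, 0], [0, 0, -12], -1],
  [[0, 0, 0], [0, 0, -8], -1],
  [[0, 0, 0], [0, 0, -4], -1],
  [[0, 0, 0], [0, 0, 0], -1],
  [[0, 0, 0], [0, 0, 0], -1],
])

```text
time_s: 4.22
tcp_pos: [0.4905, -0.2637, 0.0738]
orientation: [-2.095, 0.252, 2.093]
wrist_force: [-0.4, 0.2, -0.0]
gripper_width: 0.085
```

```bash
python3 st.py;python3 - <<'E'
from plant import *
import cv2,numpy as np
for n in("side","top"):
    p,d=grab_frame(n); cv2.imwrite(f"pics/{n}1.png",cv2.resize(p[:,:,::-1][220:460,320:640] if n=="top" else p[:,:,::-1][240:480,300:620],None,fx=2.4,fy=2.4,interpolation=cv2.INTER_CUBIC))
E
```

```text
4.225 tcp [ 490.5 -263.7   73.8] yaw -103.74 down [ 7.e-04 -2.e-04 -1.e+00] q [ 0.02  0.71  0.57  2.13 -0.79  0.52 -0.62] F [-0.4  0.2 -0. ] T [-0.011  0.01   0.004] w 85.0
```

View pics/side1.png

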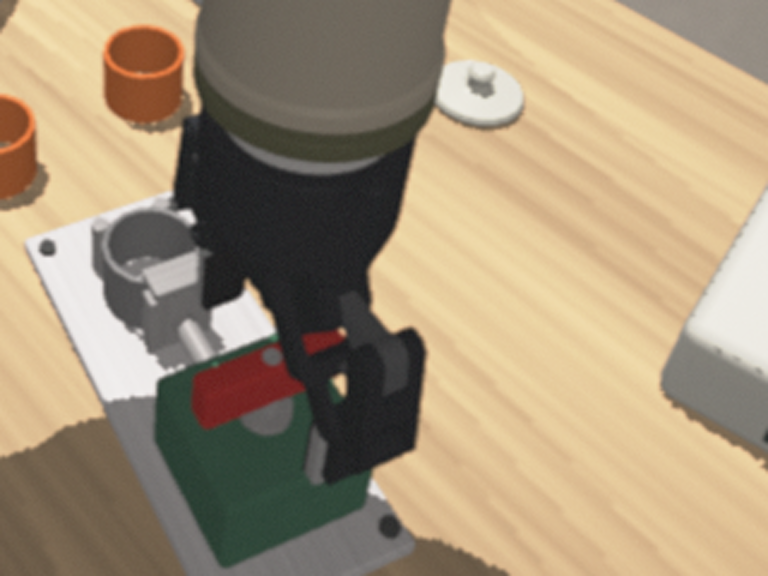

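The side view shows the fingers on both sides of the red bar, which runs from about (195,395) to (345,335) in the crop. I'll close lightly first to check the centring.

step_arm([
  [[0, 0, 0], [0, 0, -2], 0.3],
  [[0, 0, 0], [0, 0, 0], 0.5],
  [[0, 0, 0], [0, 0, 0], 0.7],
  [[0, 0, 0], [0, 0, 0], 1],
  [[0, 0, 0], [0, 0, 0], 1],
  [[0, 0, 0], [0, 0, 0], 1],
  [[0, 0, 0], [0, 0, 0], 1],
], squeeze=25)

```text
time_s: 5.2
tcp_pos: [0.4905, -0.2627, 0.0714]
orientation: [-2.094, 0.25, 2.094]
wrist_force: [0.3, 5.4, 5.0]
gripper_width: 0.0135
```

```bash
python3 st.py
```

```text
5.2 tcp [ 490.5 -262.7   71.4] yaw -103.7 down [ 1.0e-04  1.5e-03 -1.0e+00] q [ 0.02  0.71  0.57  2.13 -0.79  0.52 -0.61] F [0.3 5.4 5. ] T [ 0.993 -0.096 -0.025] w 13.5
```

step_arm([
  [[0, 0, 0], [0, 1, 0], 1],
  [[0, 0, 0], [0, 0, 0], 1],
])

```text
time_s: 5.45
tcp_pos: [0.4905, -0.2626, 0.0714]
orientation: [-2.095, 0.252, 2.094]
wrist_force: [1.1, 2.8, 4.6]
gripper_width: 0.0135
```

```bash
python3 st.py
```

```text
5.45 tcp [ 490.5 -262.6   71.4] yaw -103.74 down [ 3.e-04 -2.e-04 -1.e+00] q [ 0.02  0.71  0.57  2.14 -0.79  0.51 -0.62] F [1.1 2.8 4.6] T [ 0.507 -0.152 -0.008] w 13.5
```

step_arm([
  [[0, 0, 0], [0, 1, 0], 1],
  [[0, 0, 0], [0, 0, 0], 1],
  [[0, 0, 0], [0, 0, 0], 1],
], squeeze=100)

```text
time_s: 5.82
tcp_pos: [0.4905, -0.2625, 0.0715]
orientation: [-2.095, 0.254, 2.094]
wrist_force: [0.6, -0.5, 5.1]
gripper_width: 0.0127
```

```bash
python3 st.py
```

```text
5.825 tcp [ 490.5 -262.5   71.5] yaw -103.77 down [ 6.0e-04 -1.4e-03 -1.0e+00] q [ 0.02  0.71  0.57  2.14 -0.8   0.51 -0.62] F [ 0.6 -0.5  5.1] T [-0.171 -0.059  0.064] w 12.7
```

step_arm([
  [[0, 0, 4], [0, 0, 0], 1],
  [[0, 0, 4], [0, 0, 0], 1],
])

```text
time_s: 6.08
tcp_pos: [0.4905, -0.2627, 0.0715]
orientation: [-2.171, 0.111, 2.169]
wrist_force: [-0.3, -1.7, 5.7]
gripper_width: 0.0128
```

```bash
python3 st.py
```

```text
6.075 tcp [ 490.5 -262.7   71.5] yaw -95.79 down [ 0.001  -0.0016 -1.    ] q [ 0.04  0.7   0.53  2.14 -0.75  0.5  -0.52] F [-0.3 -1.7  5.7] T [-0.256  0.006 -0.635] w 12.8
```

step_arm([
  [[0, 0, 5], [0, 0, 0], 1],
  [[0, 0, 5], [0, 0, 0], 1],
])

```text
time_s: 6.32
tcp_pos: [0.4905, -0.2626, 0.0715]
orientation: [2.183, 0.081, -2.182]
wrist_force: [0.9, -1.9, 4.8]
gripper_width: 0.0127
```

```bash
python3 st.py
```

```text
6.325 tcp [ 490.5 -262.6   71.5] yaw -85.7 down [ 9.0e-04 -1.3e-03 -1.0e+00] q [ 0.07  0.69  0.48  2.13 -0.7   0.48 -0.4 ] F [ 0.9 -1.9  4.8] T [-0.741  0.007 -0.246] w 12.7
```

step_arm([
  [[0, 0, 4], [0, 0, 0], 1],
  [[0, 0, 4], [0, 0, 0], 1],
  [[0, 0, 4], [0, 0, 0], 1],
])

```text
time_s: 6.7
tcp_pos: [0.4905, -0.2626, 0.0715]
orientation: [2.069, 0.295, -2.067]
wrist_force: [1.1, -1.1, 5.4]
gripper_width: 0.0126
```

```bash
python3 st.py
```

```text
6.7 tcp [ 490.5 -262.6   71.5] yaw -73.66 down [ 8.0e-04 -1.4e-03 -1.0e+00] q [ 0.1   0.68  0.43  2.13 -0.63  0.46 -0.26] F [ 1.1 -1.1  5.4] T [-0.278 -0.061 -0.04 ] w 12.6
```

step_arm([
  [[0, 0, 5], [0, 0, 0], 1],
  [[0, 0, 5], [0, 0, 0], 1],
  [[0, 0, 5], [0, 0, 0], 1],
  [[0, 0, 5], [0, 0, 0], 1],
])

```text
time_s: 7.2
tcp_pos: [0.4905, -0.2626, 0.0715]
orientation: [1.857, 0.608, -1.856]
wrist_force: [0.2, -1.9, 5.9]
gripper_width: 0.0127
```

```bash
python3 st.py
```

```text
7.2 tcp [ 490.5 -262.6   71.5] yaw -53.63 down [ 9.0e-04 -1.4e-03 -1.0e+00] q [ 0.16  0.66  0.34  2.13 -0.51  0.43 -0.04] F [ 0.2 -1.9  5.9] T [-0.273 -0.051 -0.033] w 12.7
```

It has broken loose: the moment fell from 0.64 to 0.04 N m. I'll wind on.

step_arm([
  [[0, 0, 5], [0, 0, 0], 1],
  [[0, 0, 5], [0, 0, 0], 1],
  [[0, 0, 5], [0, 0, 0], 1],
  [[0, 0, 5], [0, 0, 0], 1],
  [[0, 0, 5], [0, 0, 0], 1],
  [[0, 0, 5], [0, 0, 0], 1],
  [[0, 0, 3], [0, 0, 0], 1],
])

```text
time_s: 8.07
tcp_pos: [0.4906, -0.2626, 0.0715]
orientation: [1.47, 1.014, -1.469]
wrist_force: [0.7, -1.3, 5.3]
gripper_width: 0.0129
```

```bash
python3 st.py
```

```text
8.075 tcp [ 490.6 -262.6   71.5] yaw -20.69 down [ 0.0011 -0.0012 -1.    ] q [ 0.26  0.64  0.19  2.12 -0.29  0.4   0.32] F [ 0.7 -1.3  5.3] T [-0.313 -0.068 -0.074] w 12.9
```

step_arm([
  [[0, 0, 1.5], [0, 0, 0], 1],
  [[0, 0, 1.5], [0, 0, 0], 1],
])

```text
time_s: 8.32
tcp_pos: [0.4906, -0.2626, 0.0715]
orientation: [1.433, 1.045, -1.433]
wrist_force: [-0.4, -1.7, 6.4]
gripper_width: 0.0129
```

```bash
python3 st.py
```

```text
8.325 tcp [ 490.6 -262.6   71.5] yaw -17.76 down [ 0.0011 -0.0013 -1.    ] q [ 0.27  0.64  0.18  2.12 -0.27  0.4   0.35] F [-0.4 -1.7  6.4] T [-0.343 -0.083 -0.055] w 12.9
```

step_arm([
  [[0, 0, 1.5], [0, 0, 0], 1],
  [[0, 0, 1.5], [0, 0, 0], 1],
])

```text
time_s: 8.57
tcp_pos: [0.4905, -0.2626, 0.0715]
orientation: [1.396, 1.074, -1.396]
wrist_force: [-0.0, -1.7, 5.3]
gripper_width: 0.0121
```

```bash
python3 st.py
```

```text
8.575 tcp [ 490.5 -262.6   71.5] yaw -14.77 down [ 0.001  -0.0013 -1.    ] q [ 0.28  0.64  0.16  2.12 -0.25  0.4   0.38] F [-0.  -1.7  5.3] T [-0.367 -0.075 -0.025] w 12.1
```

step_arm([
  [[0, 0, 1], [0, 0, 0], 1],
])

```text
time_s: 8.7
tcp_pos: [0.4906, -0.2626, 0.0715]
orientation: [1.384, 1.084, -1.384]
wrist_force: [-0.4, -2.3, 5.7]
gripper_width: 0.0125
```

```bash
python3 st.py
```

```text
8.7 tcp [ 490.6 -262.6   71.5] yaw -13.77 down [ 0.0012 -0.0013 -1.    ] q [ 0.28  0.64  0.16  2.12 -0.25  0.4   0.4 ] F [-0.4 -2.3  5.7] T [-0.343 -0.118 -0.06 ] w 12.5
```

step_arm([
  [[0, 0, 1], [0, 0, 0], 1],
])

```text
time_s: 8.82
tcp_pos: [0.4906, -0.2626, 0.0715]
orientation: [1.371, 1.094, -1.371]
wrist_force: [-0.0, -1.4, 5.7]
gripper_width: 0.0126
```

```bash
python3 st.py
```

```text
8.825 tcp [ 490.6 -262.6   71.5] yaw -12.78 down [ 0.0011 -0.0013 -1.    ] q [ 0.28  0.64  0.16  2.12 -0.24  0.4   0.41] F [-0.  -1.4  5.7] T [-0.366 -0.123 -0.091] w 12.6
```

step_arm([
  [[0, 0, 1], [0, 0, 0], 1],
])

```text
time_s: 8.95
tcp_pos: [0.4906, -0.2626, 0.0715]
orientation: [1.359, 1.103, -1.359]
wrist_force: [1.3, -1.8, 5.2]
gripper_width: 0.0125
```

```bash
python3 st.py
```

```text
8.95 tcp [ 490.6 -262.6   71.5] yaw -11.78 down [ 0.001  -0.0013 -1.    ] q [ 0.29  0.64  0.15  2.12 -0.23  0.4   0.42] F [ 1.3 -1.8  5.2] T [-0.374 -0.119 -0.01 ] w 12.5
```

step_arm([
  [[0, 0, 1.2], [0, 0, 0], 1],
])

```text
time_s: 9.07
tcp_pos: [0.4906, -0.2626, 0.0715]
orientation: [1.343, 1.114, -1.344]
wrist_force: [0.9, -3.0, 5.2]
gripper_width: 0.0126
```

```bash
python3 st.py
```

```text
9.075 tcp [ 490.6 -262.6   71.5] yaw -10.57 down [ 0.0011 -0.0013 -1.    ] q [ 0.29  0.64  0.15  2.12 -0.22  0.4   0.43] F [ 0.9 -3.   5.2] T [-0.424 -0.193 -0.066] w 12.6
```

step_arm([
  [[0, 0, 1.2], [0, 0, 0], 1],
])

```text
time_s: 9.2
tcp_pos: [0.4906, -0.2626, 0.0715]
orientation: [1.328, 1.126, -1.328]
wrist_force: [0.8, -2.3, 6.4]
gripper_width: 0.0128
```

```bash
python3 st.py
```

```text
9.2 tcp [ 490.6 -262.6   71.5] yaw -9.37 down [ 0.0011 -0.0013 -1.    ] q [ 0.29  0.64  0.14  2.12 -0.22  0.4   0.44] F [ 0.8 -2.3  6.4] T [-0.403 -0.157 -0.069] w 12.8
```

step_arm([
  [[0, 0, 1.2], [0, 0, 0], 1],
])

```text
time_s: 9.32
tcp_pos: [0.4906, -0.2625, 0.0715]
orientation: [1.313, 1.137, -1.313]
wrist_force: [-0.2, -1.7, 5.4]
gripper_width: 0.0124
```

```bash
python3 st.py
```

```text
9.325 tcp [ 490.6 -262.5   71.5] yaw -8.17 down [ 0.0011 -0.0013 -1.    ] q [ 0.3   0.64  0.14  2.12 -0.21  0.4   0.46] F [-0.2 -1.7  5.4] T [-0.378 -0.12   0.02 ] w 12.4
```

step_arm([
  [[0, 0, 1.2], [0, 0, 0], 1],
])

```text
time_s: 9.45
tcp_pos: [0.4906, -0.2626, 0.0715]
orientation: [1.298, 1.147, -1.298]
wrist_force: [1.2, -2.2, 5.7]
gripper_width: 0.0123
```

```bash
python3 st.py
```

```text
9.45 tcp [ 490.6 -262.6   71.5] yaw -6.98 down [ 0.0011 -0.0013 -1.    ] q [ 0.3   0.64  0.13  2.12 -0.2   0.4   0.47] F [ 1.2 -2.2  5.7] T [-0.429 -0.153 -0.112] w 12.3
```

step_arm([
  [[0, 0, 1.2], [0, 0, 0], 1],
])

```text
time_s: 9.57
tcp_pos: [0.4906, -0.2626, 0.0715]
orientation: [1.283, 1.158, -1.283]
wrist_force: [0.9, -2.2, 5.3]
gripper_width: 0.0122
```

```bash
python3 st.py
```

```text
9.575 tcp [ 490.6 -262.6   71.5] yaw -5.8 down [ 0.0012 -0.0013 -1.    ] q [ 0.3   0.64  0.13  2.12 -0.19  0.4   0.48] F [ 0.9 -2.2  5.3] T [-0.382 -0.16  -0.318] w 12.2
```

step_arm([
  [[0, 0, 0], [0, 0, 0], 1],
])

```text
time_s: 9.7
tcp_pos: [0.4906, -0.2626, 0.0715]
orientation: [1.283, 1.158, -1.283]
wrist_force: [0.8, -1.6, 5.1]
gripper_width: 0.0125
```

```bash
python3 st.py
```

```text
9.7 tcp [ 490.6 -262.6   71.5] yaw -5.82 down [ 0.0012 -0.0012 -1.    ] q [ 0.3   0.64  0.13  2.12 -0.19  0.4   0.48] F [ 0.8 -1.6  5.1] T [-0.356 -0.202 -0.227] w 12.5
```

The stop is felt: at 98° (1.71 rad) the moment rose by about 0.2 N m and held. Next I'll release, rise and go to the ring.

step_arm([
  [[0, 0, 0], [0, 0, 0], 0.6],
  [[0, 0, 0], [0, 0, 0], 0.2],
  [[0, 0, 0], [0, 0, 0], -0.2],
  [[0, 0, 0], [0, 0, 15], -0.5],
  [[0, 0, 0], [0, 0, 40], -1],
  [[0, 0, 0], [0, 0, 40], -1],
  [[0, 0, -2], [7, 28, 0], -1],
  [[0, 0, -2], [7, 28, 0], -1],
  [[0, 0, -2], [7, 28, 0], -1],
  [[0, 0, -2], [7, 27.5, 0], -1],
  [[0, 0, 0], [0, 0, 0], -1],
  [[0, 0, 0], [0, 0, 0], -1],
], squeeze=40)

```text
time_s: 11.2
tcp_pos: [0.5182, -0.1506, 0.1669]
orientation: [1.383, 1.085, -1.383]
wrist_force: [0.6, -0.2, 0.4]
gripper_width: 0.0856
```

```bash
python3 st.py;python3 - <<'E'
from plant import *
import cv2,numpy as np
for n in("side",):
    p,d=grab_frame(n); cv2.imwrite(f"pics/{n}2.png",cv2.resize(p[:,:,::-1][240:480,300:620],None,fx=2.4,fy=2.4,interpolation=cv2.INTER_CUBIC))
E
```

```text
11.2 tcp [ 518.2 -150.6  166.9] yaw -13.73 down [ 6.e-04 -5.e-04 -1.e+00] q [ 0.01  0.48  0.24  2.1  -0.2   0.59  0.15] F [ 0.6 -0.2  0.4] T [-0.013  0.014  0.046] w 85.6
```

View pics/side2.png

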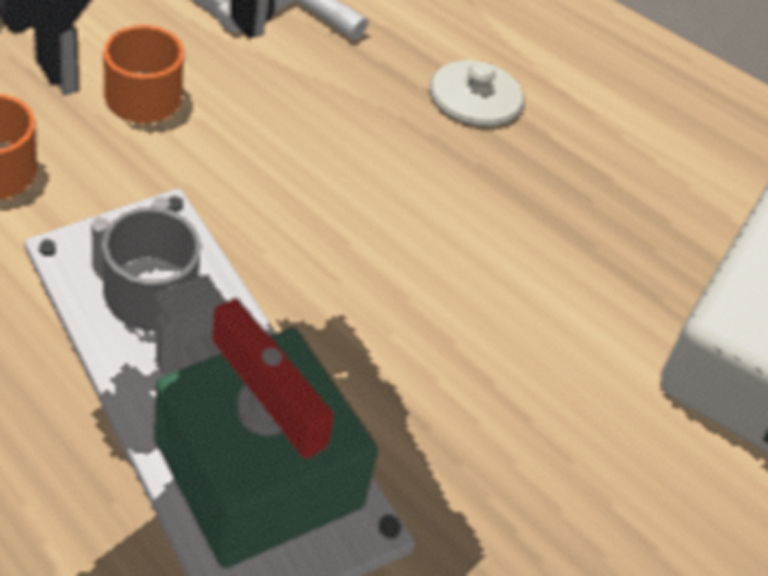

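The side view shows the knob turned by about 98°. The jaw is clear of the ring's rim and the ring still stands at crop (150,260). I'll descend over it.

step_arm([
  [[0, 0, 0], [0, -0.5, -40], -1],
  [[0, 0, 0], [0, 0, -40], -1],
  [[0, 0, 0], [0, 0, -30], -1],
  [[0, 0, 0], [0, 0, -20], -1],
  [[0, 0, 0], [0, 0, -12], -1],
  [[0, 0, 0], [0, 0, -5], -1],
  [[0, 0, 0], [0, 0, 0], -1],
  [[0, 0, 0], [0, 0, 0], -1],
], squeeze=25)

```text
time_s: 12.25
tcp_pos: [0.5186, -0.1507, 0.0199]
orientation: [1.384, 1.085, -1.383]
wrist_force: [0.4, 0.3, -0.3]
gripper_width: 0.0853
```

```bash
python3 st.py
```

```text
12.25 tcp [ 518.6 -150.7   19.9] yaw -13.75 down [ 1.e-03 -3.e-04 -1.e+00] q [ 0.1   0.72  0.11  2.17 -0.28  0.26  0.22] F [ 0.4  0.3 -0.3] T [-0.005  0.006  0.025] w 85.3
```

step_arm([
  [[0, 0, 0], [0, 0, 0], -0.4],
  [[0, 0, 0], [0, 0, 0], -0.2],
  [[0, 0, 0], [0, 0, 0], 0],
  [[0, 0, 0], [0, 0, 0], 0.3],
  [[0, 0, 0], [0, 0, 0], 1],
  [[0, 0, 0], [0, 0, 0], 1],
  [[0, 0, 0], [0, 0, 0], 1],
])

```text
time_s: 13.12
tcp_pos: [0.5184, -0.1505, 0.0197]
orientation: [1.384, 1.086, -1.383]
wrist_force: [-0.9, 0.3, 5.5]
gripper_width: 0.0503
```

```bash
python3 st.py
```

```text
13.125 tcp [ 518.4 -150.5   19.7] yaw -13.74 down [ 5.e-04 -0.e+00 -1.e+00] q [ 0.1   0.72  0.11  2.17 -0.28  0.26  0.22] F [-0.9  0.3  5.5] T [ 0.116  0.193 -0.061] w 50.3
```

step_arm([
  [[0, 0, 0], [0, 0, 0], 1],
  [[0, 0, 0], [0, 0, 3], 1],
  [[0, 0, 0], [0, 0, 5], 1],
  [[0, 0, 0], [0, 0, 7], 1],
], squeeze=40)

```text
time_s: 13.62
tcp_pos: [0.5181, -0.1506, 0.0345]
orientation: [1.384, 1.086, -1.384]
wrist_force: [0.6, -0.9, -1.5]
gripper_width: 0.0505
```

```bash
python3 st.py
```

```text
13.625 tcp [ 518.1 -150.6   34.5] yaw -13.75 down [-4.e-04 -0.e+00 -1.e+00] q [ 0.09  0.69  0.13  2.17 -0.28  0.3   0.22] F [ 0.6 -0.9 -1.5] T [-0.11  -0.058  0.021] w 50.5
```

step_arm([
  [[0, 0, 0], [0, 0, 25], 1],
  [[0, 0, 0], [0, 0, 50], 1],
  [[0, 0, 0], [0, 0, 50], 1],
  [[0, 0, 4], [2, 30, 0], 1],
  [[0, 0, 8], [2.5, 38, 0], 1],
  [[0, 0, 8], [2.5, 38, 0], 1],
  [[0, 0, 8], [2.5, 38, 0], 1],
  [[0, 0, 8], [2.5, 38, 0], 1],
  [[0, 0, 8], [2.5, 38, 0], 1],
  [[0, 0, 8], [2.5, 38, 0], 1],
  [[0, 0, 8], [2.5, 38, 0], 1],
  [[0, 0, 8], [2.5, 38, 0], 1],
  [[0, 0, 8], [2.5, 38, 0], 1],
  [[0, 0, 8], [2.5, 38, 0], 1],
  [[0, 0, 6.5], [2, 43, 0], 1],
  [[0, 0, 0], [0, 0, 0], 1],
  [[0, 0, 0], [0, 0, 0], 1],
  [[0, 0, 0], [0, 0, 0], 1],
])

```text
time_s: 15.88
tcp_pos: [0.5473, 0.301, 0.1593]
orientation: [0.182, 1.563, -0.184]
wrist_force: [-0.1, -0.4, -2.0]
gripper_width: 0.0501
```

```bash
python3 st.py;python3 - <<'E'
from plant import *
import cv2,numpy as np
for n in("side","top"):
    p,d=grab_frame(n);np.savez(f"{n}3.npz",p=p,d=d); cv2.imwrite(f"pics/{n}3.png",p[:,:,::-1])
E
```

```text
15.875 tcp [547.3 301.  159.3] yaw 76.64 down [-1.0e-04 -1.1e-03 -1.0e+00] q [-0.48  0.57 -0.16  1.89  0.14  0.69  0.61] F [-0.1 -0.4 -2. ] T [ 0.043 -0.018  0.025] w 50.1
```

View pics/side3.png

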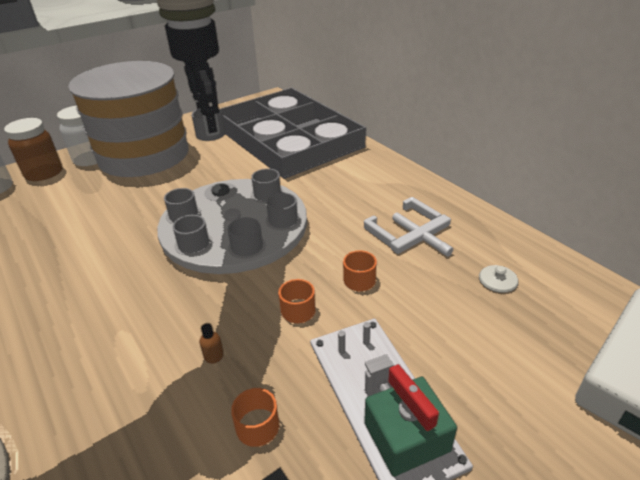

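View pics/top3.png

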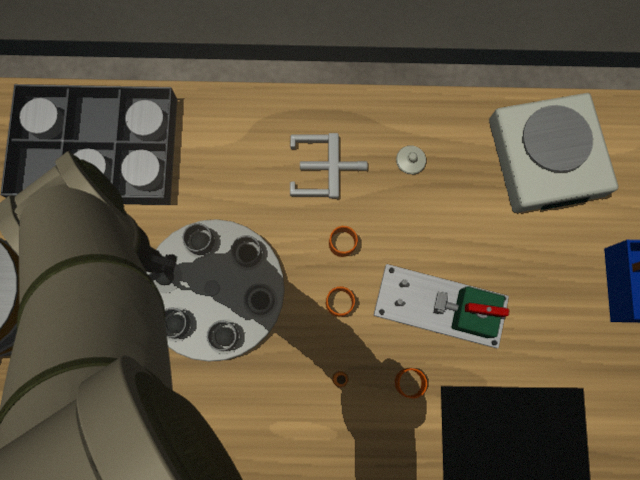

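The ring hangs upright in the fingers (side view, about (208,125)), and the bare spigot is below at (221,190). In both views everything else stands as before, so I'll lower it.

step_arm([
  [[0, 0, 0], [0, 1.5, -30], 1],
  [[0, 0, 0], [0, 0, -35], 1],
  [[0, 0, 0], [0, 0, -20], 1],
  [[0, 0, 0], [0, 0, -10], 1],
  [[0, 0, 0], [0, 0, 0], 1],
  [[0, 0, 0], [0, 0, 0], 1],
])

```text
time_s: 16.73
tcp_pos: [0.5478, 0.3041, 0.0652]
orientation: [0.182, 1.562, -0.181]
wrist_force: [0.9, -0.7, -2.5]
gripper_width: 0.0501
```

```bash
python3 st.py;python3 - <<'E'
from plant import *
import cv2,numpy as np
p,d=grab_frame("side");np.savez("side4.npz",p=p,d=d); cv2.imwrite("pics/side4.png",cv2.resize(p[:,:,::-1][100:300,110:350],None,fx=3,fy=3,interpolation=cv2.INTER_CUBIC))
E
```

```text
16.725 tcp [547.8 304.1  65.2] yaw 76.74 down [ 1.1e-03  7.0e-04 -1.0e+00] q [-0.51  0.7  -0.13  1.95  0.18  0.51  0.57] F [ 0.9 -0.7 -2.5] T [ 0.02  -0.052 -0.009] w 50.1
```

View pics/side4.png

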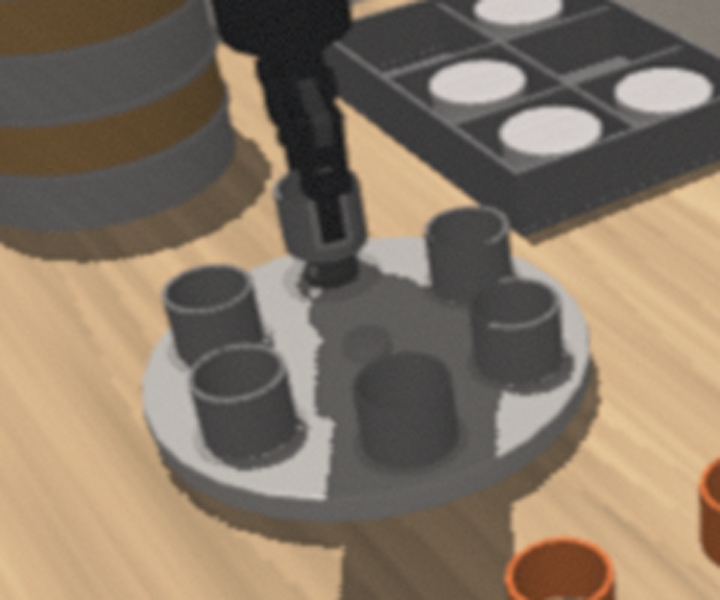

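Run:
```python
from h import *
for X in([.5478,.3041,.0555],[.5478,.3041,.0955],[.5472,.3026,.042],[.5472,.3026,.03]):
    q=proj("side",X);print(X,q,(q-[110,100])*3)
z=np.load("side4.npz");P=cloud("side",z["d"]);p=z["p"].astype(int)
# ring outer visible surface points: around z .06-.09
m=(z["d"]>0)&(P[...,2]>.060)&(P[...,2]<.072)&(np.hypot(P[...,0]-.5465,P[...,1]-.302)<.032)
Q=P[m][:,:2]
from scipy.optimize import least_squares
f=least_squares(lambda c:np.hypot(Q[:,0]-c[0],Q[:,1]-c[1])-.026,[.547,.303],loss="soft_l1",f_scale=.001);print("ring side-cam",f.x,len(Q))
z=np.load("side0.npz");P=cloud("side",z["d"])
m=(abs(P[...,2]-.036)<.004)&(np.hypot(P[...,0]-.546,P[...,1]-.301)<.022)
Q=P[m][:,:2]
f=least_squares(lambda c:np.hypot(Q[:,0]-c[0],Q[:,1]-c[1])-.017,[.545,.301],loss="soft_l1",f_scale=.001);print("spigot side-cam",f.x,len(Q))
```

```text
[0.5478, 0.3041, 0.0555] [219.1185999  179.62174483] [327.35579969 238.86523448]
[0.5478, 0.3041, 0.0955] [215.60399237 160.65581988] [316.81197711 181.96745965]
[0.5472, 0.3026, 0.042] [220.3379505 186.2399652] [331.0138515  258.71989561]
[0.5472, 0.3026, 0.03] [221.33874624 191.6402718 ] [334.01623873 274.92081541]
ring side-cam [0.54663455 0.30318798] 134
spigot side-cam [0.54658379 0.30293576] 100
```

In the side camera the ring and the spigot agree to within 0.5 mm. I'll lower on and feel for contact.

step_arm([
  [[0, 0, 0], [0, 0, -8], 1],
  [[0, 0, 0], [0, 0, -8], 1],
  [[0, 0, 0], [0, 0, -4], 1],
  [[0, 0, 0], [0, 0, -2], 1],
  [[0, 0, 0], [0, 0, 0], 1],
])

```text
time_s: 17.4
tcp_pos: [0.5472, 0.3039, 0.0421]
orientation: [0.181, 1.563, -0.182]
wrist_force: [-0.0, -0.2, -1.2]
gripper_width: 0.05
```

```bash
python3 st.py
```

```text
17.4 tcp [547.2 303.9  42.1] yaw 76.76 down [-2.e-04 -2.e-04 -1.e+00] q [-0.52  0.73 -0.12  1.96  0.19  0.47  0.56] F [-0.  -0.2 -1.2] T [ 0.018  0.033 -0.018] w 50.0
```

step_arm([
  [[0, 0, 0], [0, 0, -1], 1],
  [[0, 0, 0], [0, 0, -1], 1],
  [[0, 0, 0], [0, 0, 0], 1],
])

```text
time_s: 17.77
tcp_pos: [0.5473, 0.3039, 0.0403]
orientation: [0.182, 1.563, -0.181]
wrist_force: [0.8, -0.1, -1.4]
gripper_width: 0.0501
```

```bash
python3 st.py
```

```text
17.775 tcp [547.3 303.9  40.3] yaw 76.75 down [ 1.e-04  0.e+00 -1.e+00] q [-0.52  0.73 -0.12  1.96  0.19  0.46  0.56] F [ 0.8 -0.1 -1.4] T [ 0.031 -0.049 -0.009] w 50.1
```

step_arm([
  [[0, 0, 0], [0, 0, -0.5], 1],
  [[0, 0, 0], [0, 0, 0], 1],
])

```text
time_s: 18.02
tcp_pos: [0.5473, 0.304, 0.0399]
orientation: [0.182, 1.563, -0.181]
wrist_force: [-0.1, 0.0, -0.6]
gripper_width: 0.0503
```

```bash
python3 st.py
```

```text
18.025 tcp [547.3 304.   39.9] yaw 76.75 down [ 2.e-04  1.e-04 -1.e+00] q [-0.52  0.73 -0.12  1.96  0.19  0.46  0.56] F [-0.1  0.  -0.6] T [0.009 0.048 0.006] w 50.3
```

step_arm([
  [[0, 0, 0], [0, 0, -0.5], 1],
  [[0, 0, 0], [0, 0, 0], 1],
])

```text
time_s: 18.27
tcp_pos: [0.5474, 0.304, 0.0399]
orientation: [0.182, 1.563, -0.181]
wrist_force: [-1.6, -1.5, 5.5]
gripper_width: 0.05
```

```bash
python3 st.py
```

```text
18.275 tcp [547.4 304.   39.9] yaw 76.76 down [ 5.e-04  1.e-04 -1.e+00] q [-0.52  0.73 -0.12  1.96  0.19  0.46  0.56] F [-1.6 -1.5  5.5] T [-0.21   0.326 -0.054] w 50.0
```

The ring has touched down at z ≈ 39.9 mm, as expected. I'll release slowly and retreat.

step_arm([
  [[0, 0, 0], [0, 0, 0.3], 0.2],
  [[0, 0, 0], [0, 0, 0], -0.1],
  [[0, 0, 0], [0, 0, 0], -0.2],
  [[0, 0, 0], [0, 0, 0], -0.3],
  [[0, 0, 0], [0, 0, 0], -0.45],
  [[0, 0, 0], [0, 0, 0], -0.6],
  [[0, 0, 0], [0, 0, 0], -0.7],
  [[0, 0, 0], [0, 0, 0], -0.7],
], squeeze=20)

```text
time_s: 19.27
tcp_pos: [0.5473, 0.3039, 0.0396]
orientation: [0.181, 1.563, -0.181]
wrist_force: [-0.0, 0.2, 0.6]
gripper_width: 0.0725
```

```bash
python3 st.py
```

```text
19.275 tcp [547.3 303.9  39.6] yaw 76.76 down [ 0. -0. -1.] q [-0.52  0.73 -0.12  1.96  0.19  0.46  0.56] F [-0.   0.2  0.6] T [-0.025 -0.01   0.04 ] w 72.5
```

step_arm([
  [[0, 0, 0], [0, 0, 8], -0.7],
  [[0, 0, 0], [0, 0, 20], -0.7],
  [[0, 0, 0], [0, 0, 40], -0.7],
  [[0, 0, 0], [0, 0, 60], -0.7],
  [[0, 0, 0], [-30, 0, 50], -0.7],
  [[0, 0, 0], [-50, 0, 30], -0.7],
  [[0, 0, 0], [-50, 0, 30], -0.7],
  [[0, 0, 0], [0, 0, 0], -0.7],
  [[0, 0, 0], [0, 0, 0], -0.7],
])

```text
time_s: 20.4
tcp_pos: [0.4176, 0.3039, 0.2789]
orientation: [0.182, 1.561, -0.18]
wrist_force: [0.7, -0.4, 0.3]
gripper_width: 0.0725
```

```bash
python3 st.py;python3 - <<'E'
from plant import *
from h import *
for n in("side","top"):
    p,d=grab_frame(n);np.savez(f"{n}5.npz",p=p,d=d); cv2.imwrite(f"pics/{n}5.png",p[:,:,::-1])
    P=cloud(n,d)
    for nm,c in (("e",(.547,.3026)),("r1",(.4605,.2765)),("r2",(.4405,.189)),("r3",(.506,.1276)),("r4",(.592,.1535)),("r5",(.6127,.241))):
        m=(d>0)&(abs(P[...,2]-.0705)<.003)&(np.hypot(P[...,0]-c[0],P[...,1]-c[1])<.034)
        Q=P[m]
        if len(Q)>20:
            A=np.c_[Q[:,:2]-c,np.ones(len(Q))];s=np.linalg.lstsq(A,Q[:,2],rcond=None)[0]
            print(n,nm,len(Q),(circ(Q[:,:2])[0]*1000).round(1),"z",Q[:,2].mean().round(4),"slope",s[:2].round(3))
E
```

```text
20.4 tcp [417.6 303.9 278.9] yaw 76.76 down [ 0.0021  0.0011 -1.    ] q [-0.57  0.3  -0.22  2.01  0.09  0.84  0.5 ] F [ 0.7 -0.4  0.3] T [ 0.045 -0.015  0.044] w 72.5
side e 148 [545.6 301.7] z 0.0698 slope [ 0.003 -0.   ]
side r1 168 [459.9 275.9] z 0.07 slope [ 0.001 -0.006]
side r2 197 [439.1 188.4] z 0.07 slope [-0.002  0.003]
side r3 209 [504.6 126.7] z 0.0699 slope [0.006 0.005]
side r4 178 [590.8 152.7] z 0.0699 slope [ 0.002 -0.008]
side r5 149 [611.3 240.4] z 0.0699 slope [ 0.009 -0.003]
top e 156 [548.3 303.1] z 0.0707 slope [ 0.005 -0.003]
top r1 154 [462.4 277.4] z 0.0707 slope [ 0.002 -0.009]
top r2 142 [441.7 190. ] z 0.071 slope [-0.    0.01]
top r3 141 [507.3 128.4] z 0.071 slope [-0.    -0.008]
top r4 135 [593.3 154. ] z 0.0709 slope [ 0.007 -0.001]
top r5 133 [613.8 241.7] z 0.071 slope [ 0.007 -0.002]
```

View pics/side5.png

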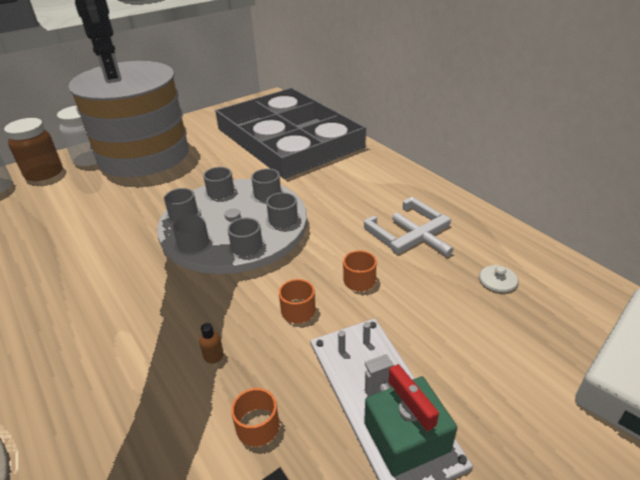

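View pics/top5.png

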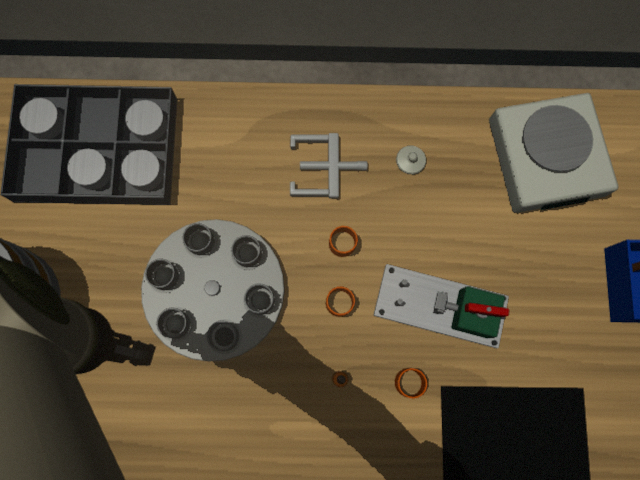

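All six rings stand level at the same height, with the new one at top-view (164,275). Everything else is where it was.

```bash
python3 -c "
from plant import *
print(close_job())"
```

```text
the job is handed in; nothing more can be done
None
```

The job is done and handed in, at about 20.5 s of the 72 s allowed.

- **Knob:** It broke loose anticlockwise at about 0.64 N m, somewhere before 30° of turn, and then wound on freely at about 0.05 N m. At 98° (1.71 rad) the turning moment jumped to 0.32 N m and settled at 0.23 N m. I took that as the end stop, stopped turning and let go.
- **Ring:** I lifted it out of the clamp and lowered it over the bare spigot until I felt contact at the expected height (about 5 N), then released it and backed the arm away.
- **Last checks:** Both cameras show the placed ring's rim level with the other five. It sits within about 1–1.5 mm of the spigot's centre. The five other rings moved by no more than 0.3 mm, and the loose items look untouched in the pictures.
- **Limits of these checks:**
  - The moment readings scatter by about 0.04 N m.
  - The stop rests on two raised readings in a row; I did not turn further to confirm it.
  - The two cameras differ by 2–3 mm in absolute position, so I used their average.

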